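# Fit the spindle into the ink roller

## Task

Fit the spindle to the red ink roller that is clamped in its cradle: take the spindle by its bare steel shaft, lift it off its rest, enter it in the flared brass mouth of the roller and slide it about halfway in, then let go. Shift back to the wooden handle and push the spindle home until its collar is seated against the end of the roller, and let go. Leave the tin, the jar, the brush and the spray bottle standing where they are.

Things in the scene. Friction and masses are not known exactly. Their poses are not given: they have to be found in the camera images.
- bore_mouth (a point): centre of the flared mouth of the roller's through bore, in the plane of its end face, 58 mm above the bench. +y runs level along the bore, into the roller; z is up. The bore is 18 mm wide (eight-sided) and flares over its first 6 mm to 30 mm at the mouth; the other end is not flared
- bore_far (a point): centre of the far end of the same bore, 170 mm from the mouth; same axes
- roller: fixed ink roller, a lying cylinder of red rubber over a brass core, 56 mm across, 170 mm long, strapped in a pale wooden cradle; origin on the bench below its middle, +y along the bore from mouth to far end. The roller's top is 88 mm above the bench. The cradle (110 mm wide, at most 60 mm high) ends 10 mm short of the end faces: the space before the mouth is free
- spindle: the loose spindle, 283 mm long, about 0.25 kg: round steel shaft 14 mm in diameter and 200 mm long with tapered tip, then a dark collar (40 mm across, 8 mm thick), then a round pale wooden handle (26 mm in diameter, 75 mm long). Origin on its axis 130 mm behind the tip; +y runs to the tip. It starts level in a rest, its axis 58 mm up, and may roll about its axis
- spindle_shaft (a point): the spindle's origin: near its balance point, on the axis of the bare steel shaft, 130 mm behind the tip and 70 mm ahead of the collar; a good place to grasp the shaft
- spindle_tip (a point): the tip of the spindle, on its axis; fully home it shows 30 mm beyond the far end of the roller
- collar_face (a point): on the spindle's axis, in the face of the collar that looks to the tip, 200 mm behind the tip; fully home it touches the roller's end face at the mouth
- handle_mid (a point): middle of the wooden handle, on the spindle's axis, 245.5 mm behind the tip. With the shaft halfway in the bore and let go, the handle droops by up to about 15 mm
- rest_mid (a point): middle of the fixed wooden rest, on the axis of its two V notches, 58 mm above the bench; +y along that axis. Base 70 x 205 x 12 mm; V posts, each 12 mm thick and 64 mm high, 83 mm ahead (+y) of and 77 mm behind this point. The spindle's origin starts 19 to 25 mm behind this point, between the posts; it lifts straight up out of the notches
- ink_tin_mid (a point): centre of a loose round tin with a red label, 72 mm across, 55 mm high; leave alone
- paste_jar_mid (a point): centre of a loose jar with a blue cap, 66 mm across, 75 mm high; leave alone
- palm_brush_mid (a point): centre of a loose palm brush, a wooden block on black bristles, 62 x 150 x 44 mm; leave alone
- spray_bottle_mid (a point): middle of a loose clear spray bottle with a black head, 72 mm across, about 177 mm high; leave alone
Things that resemble listed ones, but are neither listed nor needed, are in the scene too. What is meant by the roller is not blue or green, and is the smaller of those in its own colour.

How it is judged (in metres and radians):
On the way, in this order (a step that is already met when the one before it is completed fails the run):
1. the spindle, held by its steel shaft ahead of the collar, has its tip at least 40 mm inside the bore (y of spindle_tip in the frame of bore_mouth between 0.04 and 0.185 m and contact force between the fingers and spindle above 0.5 N and y of the grasp point in the frame of handle_mid above 0.05 m and x of spindle_tip in the frame of bore_mouth between -0.008 and 0.008 m and z of spindle_tip in the frame of bore_mouth between -0.008 and 0.008 m and angle between the y axis of spindle_tip and the y axis of bore_mouth, either way round below 0.12 rad), for 0.1 s.
2. the spindle is let go partway in, its tip 40 to 185 mm inside the bore (y of spindle_tip in the frame of bore_mouth between 0.04 and 0.185 m and contact force between the fingers and spindle below 0.1 N and x of spindle_tip in the frame of bore_mouth between -0.008 and 0.008 m and z of spindle_tip in the frame of bore_mouth between -0.008 and 0.008 m and angle between the y axis of spindle_tip and the y axis of bore_mouth, either way round below 0.12 rad), for 0.2 s.
3. the hand is on the wooden handle (or its end), behind the collar, with the spindle not yet home (y of spindle_tip in the frame of bore_mouth between 0.04 and 0.19 m and contact force between the fingers and spindle above 0.5 N and y of the grasp point in the frame of handle_mid below 0.045 m and x of spindle_tip in the frame of bore_mouth between -0.008 and 0.008 m and z of spindle_tip in the frame of bore_mouth between -0.008 and 0.008 m and angle between the y axis of spindle_tip and the y axis of bore_mouth, either way round below 0.12 rad), for 0.1 s.
At the end, for the whole second after the job is handed in: The collar is seated: its face is within 5 mm of the roller's end face at the flared mouth and within 9 mm of the mouth's centre, the spindle lies along the bore (within 0.06 rad), at rest and released (y of collar_face in the frame of bore_mouth above -0.005 m and distance between collar_face and bore_mouth below 0.009 m and angle between the y axis of spindle_tip and the y axis of bore_mouth, either way round below 0.06 rad and contact force between the fingers and spindle below 0.05 N and linear speed of spindle below 0.02 m/s); the robot touches nothing.
It fails at once if the ink tin is moved by more than 30 mm (distance of ink_tin_mid from where it was at the start of the episode above 0.03 m).
It fails at once if the paste jar is moved by more than 30 mm (distance of paste_jar_mid from where it was at the start of the episode above 0.03 m).
It fails at once if the palm brush is moved by more than 30 mm (distance of palm_brush_mid from where it was at the start of the episode above 0.03 m).
It fails at once if the spray bottle is moved by more than 30 mm (distance of spray_bottle_mid from where it was at the start of the episode above 0.03 m).
It also fails if it takes over 58 s, if anything falls off the work surface, if the arm or the gripper's body presses on something with over 40 N, if the wrist force passes 120 N, or if a joint passes its speed limit or range.

## Robot

A 6-joint arm with a two-finger parallel gripper is mounted at the origin on the work surface. World frame = base frame: x ahead of the robot, y to its left, z up, the work surface at z = 0. Lengths are in m, angles in degrees, forces in N, time in s.
With the tool pointing down it reaches from about 0.3 to 0.75 m from the base axis. Payload 8.5 kg.
Tool frame: the origin (TCP) lies midway between the tips of the shut fingers; the grasp point (between the pads) lies 19 mm behind it; y points along the fingers, x is the direction in which the jaws open and shut, and the axes are right-handed (so a half turn about y gives the same grasp; the last joint's range is limited). The gripper opens to 85 mm and grips with 20 to 120 N. Pads are 22 mm wide; open, the fingers measure 114 mm over their backs; the gripper's body (76 mm by 85 mm) begins 54 mm behind the grasp point. The pads swing forward as they close: fully open they stand 13 mm farther back than shut.
Start: joints at [58.367, 21.807, 74.336, -0, 83.858, -12.336], TCP at [0.182, 0.519, 0.231] pointing down, gripper open.
Joint ranges: [-178.18, 178.18], [-50.72, 133.34], [12.68, 142.11], [-81.47, 261.47], [9.98, 163.14], [-165.26, 165.26]. Speed limits (degrees/s): [136.94, 136.94, 180, 180, 180, 180].

## Interface

Orientations are given as a 3x3 rotation matrix whose columns are the frame's x, y, z axes.
In Python, from rig import env gives the robot as it stands.
- The arm moves only by the tool carry_out, never from a script. Its argument "plan" is a list of rows, each a list of 3 entries, a list of its own where there are three numbers: the shift along the tool's x, y, z in m, then the turn, a rotation vector about the tool's x, y, z in degrees, then the finger opening in m, from 0 to 0.0854. In form: [[[dx, dy, dz], [ax, ay, az], jaw], ...]. A call has 1 to 8 rows; each row shifts and turns the commanded pose from where the row before left it, along the tool's axes as they then stand; what a row does not reach is not made up. A row lasts 1/8 s, in which the tool goes at most 62.5 mm and 10.7 degrees, less where a joint would pass 70% of its speed; a pose out of reach is approached as far as the arm can. A call is refused whole if a number of a shift passes 0.0625 or a number of a turn 10.7, either way. A call with a gripper value outside its range is refused whole. The fingers move at their own pace and stop on an object; "force" is the grip in N (left out, the last holds). Time passes only in rows, so rows that do not move let the fingers close. It gives the time, the measured TCP pose, the force and the opening at its end, in the units of the state.
- env.observe(): the state, without advancing time (a new reading comes with each control period).
- env.get_image(name): name is "scene" or "top"; returns a dict with "image" (400x640x3 uint8, red, green, blue), "vfov" (degrees; the focal length in pixels is half the picture's height over the tangent of half this angle, whatever the lens; pixels are square), "cx", "cy" (the principal point, pixels), "rvec" (rotation vector, rad) and "tvec" (3), from world to camera coordinates, as OpenCV has them. Camera axes: x right, y down, z forward; pixel columns grow to the right and rows downward; lengths in m; the calibration is good to about 2 mm. A picture is of the moment at which its call begins. There is no depth.
- env.close_job(): hands the job in, once; it reports no verdict.
Trained networks look in a picture, given as the dict that the camera call returned (one of the last four; its "shot" number tells which), for a name from the list of things; names that differ only in an ending like _2 or _b are one class to them, and where a whole thing is asked for, a point or a joint stands for the part that bears it (a point fixed in the world has none). Each returns a list of dicts, best first, with "conf" (0 to 1); they miss things now and then, are a little off and sometimes report something else, mostly with a low value. They report only what shows in the picture. A call takes as long as a camera call. They do not tell look-alikes from the thing itself.
- env.outline_of(target, picture): "mask" (400x640 bool, what is visible of it) and "pixel" ([row, column] in pixels, amid what is visible of it).
The state is a dict: "time_s": time; "q": joint angles; "qvel": joint speeds; "joint_efforts": joint torques, N m; "position": TCP position; "tool_rot": TCP orientation; "ft_force": force on the tool from outside, world axes, zero at the start; "wrist_torque": the same for the moment, N m; "grip_width": finger opening in m.
Only numpy, scipy, OpenCV 4.12 (cv2) and the standard library are available. Lean on these libraries where they do the work, as an engineer would, in place of code of your own. Each camera call takes 0.05 s, during which the arm holds its last target.

## Working session

There is one attempt and no reset: what is moved stays moved. The work goes in short steps, Python scripts to look and compute and a tool call to move; the robot and the scene stay as the last step left them, time stands still between calls to the robot, and variables do not carry over. Pictures are saved under pics/ and viewed, and the job is handed in when it is done.

Besides the shell and the picture viewer there is one more tool, called after ">>>" by a JSON object that holds its "op" and its "data", one argument or row to a line. carry_out: Moves the arm, as the interface text tells. Its arguments: {"type":"object","properties":{"plan":{"type":"array","items":{"type":"array"}},"force":{"type":"number"}},"required":["plan"]}

```bash
ls; mkdir -p pics
python3 - <<'E'
from rig import env
import cv2,numpy as np
s=env.observe()
for k,v in s.items(): print(k,np.round(v,4).tolist())
for n in("scene","top"):
    p=env.get_image(n)
    print(n,p['vfov'],p['cx'],p['cy'],np.round(p['rvec'],4),np.round(p['tvec'],4),p.get('shot'))
    cv2.imwrite(f'pics/{n}0.png',p['image'][:,:,::-1])
    np.save(f'{n}0.npy',p,allow_pickle=True)
E
```

```text
pics
time_s 0.0
q [58.3663, 21.8422, 74.3863, 0.0007, 83.8577, -12.3368]
qvel [0.0164, -0.0531, 0.0546, 0.0234, -0.0173, -0.0574]
joint_efforts [-0.0008, -44.8449, -23.1285, -0.0002, 0.0047, 0.0001]
position [0.1816, 0.5188, 0.2307]
tool_rot [[0.3305, -0.0008, -0.9438], [0.9438, -0.0013, 0.3305], [-0.0015, -1.0, 0.0003]]
ft_force [0.3005, 0.604, 0.3591]
wrist_torque [0.0051, 0.0117, -0.0473]
grip_width 0.0853
scene 47.610297454531995 318.39847401099604 199.4853310340508 [ 1.5738  1.6522 -0.8893] [-0.0574 -0.2245  1.7875] 1
top 50.39661852091342 315.80949264085797 204.90039120285152 [ 2.1056 -2.1496  0.1993] [0.0782 0.5286 1.1938] 2
```

View pics/scene0.png

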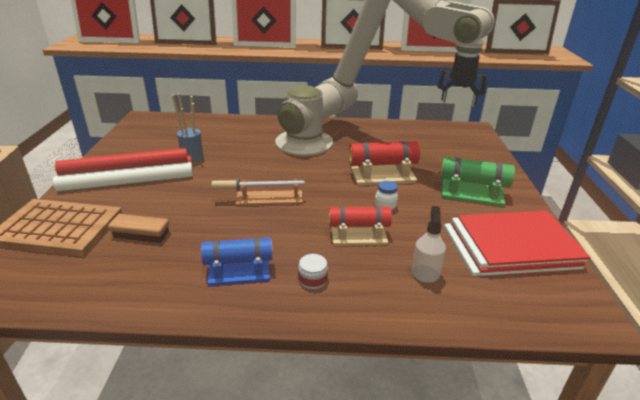

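View pics/top0.png

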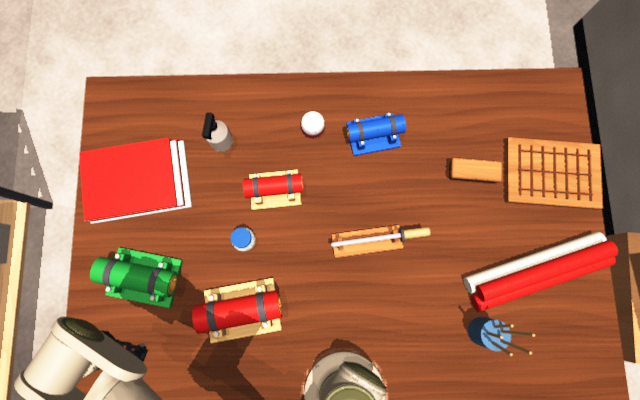

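```bash
cat > h.py <<'E'
import numpy as np,cv2
from scipy.spatial.transform import Rotation as R
def cam(p):
    f=200/np.tan(np.radians(p['vfov'])/2)
    K=np.array([[f,0,p['cx']],[0,f,p['cy']],[0,0,1.]])
    M=R.from_rotvec(np.ravel(p['rvec'])).as_matrix()
    return K,M,np.ravel(p['tvec'])
def proj(p,X):
    K,M,t=cam(p); Y=(np.atleast_2d(X)@M.T+t)@K.T
    return Y[:,:2]/Y[:,2:]
def toplane(p,uv,z):
    K,M,t=cam(p); uv=np.atleast_2d(uv).astype(float)
    d=np.c_[uv,np.ones(len(uv))]@np.linalg.inv(K).T@M
    c=-M.T@t
    return c+d*((z-c[2])/d[:,2])[:,None]
E
python3 - <<'E'
from rig import env
from h import *
for n in("scene","top"):
    p=env.get_image(n)
    print([k for k in p])
    im=p['image'][:,:,::-1].copy()
    print(n,-cam(p)[1].T@cam(p)[2])
    crops={"scene":[(325,195,400,250),(205,170,310,215)],"top":[(238,165,308,215),(320,220,440,262)]}[n]
    for i,(a,b,c,d) in enumerate(crops):
        cv2.imwrite(f'pics/{n}_c{i}.png',cv2.resize(im[b:d,a:c],None,fx=780//(c-a),fy=780//(c-a),interpolation=cv2.INTER_CUBIC)[:600])
    for t in ['roller','spindle','bore_mouth','bore_far','spindle_tip','collar_face','handle_mid','spindle_shaft','rest_mid']:
        for r in env.outline_of(t,p):
            m=r['mask'];ys,xs=np.nonzero(m)
            print(t,round(r['conf'],2),np.round(r['pixel'],1),m.sum(),(xs.min(),xs.max(),ys.min(),ys.max()) if len(xs) else None)
E
```

```text
['image', 'vfov', 'cx', 'cy', 'rvec', 'tvec', 'shot']
scene [1.62618105 0.10681568 0.77004854]
roller 0.97 [181.1 477.8] 2867 (np.int64(440), np.int64(514), np.int64(158), np.int64(206))
roller 0.96 [159.  382.3] 2741 (np.int64(349), np.int64(419), np.int64(141), np.int64(185))
roller 0.77 [259.4 236.2] 2925 (np.int64(201), np.int64(273), np.int64(238), np.int64(285))
roller 0.6 [225.3 361.9] 2268 (np.int64(328), np.int64(391), np.int64(206), np.int64(245))
spindle 0.79 [184.3 247.4] 486 (np.int64(213), np.int64(303), np.int64(179), np.int64(189))
bore_mouth 0.97 [178.9 476.5] 2846 (np.int64(440), np.int64(514), np.int64(157), np.int64(206))
bore_mouth 0.86 [222.  355.7] 2155 (np.int64(330), np.int64(391), np.int64(207), np.int64(245))
bore_mouth 0.75 [261.2 239.5] 2821 (np.int64(202), np.int64(272), np.int64(239), np.int64(285))
bore_mouth 0.6 [159.4 379.5] 2716 (np.int64(349), np.int64(419), np.int64(141), np.int64(185))
bore_far 0.96 [180.8 476.2] 2763 (np.int64(441), np.int64(514), np.int64(158), np.int64(206))
bore_far 0.95 [160.7 384.2] 2796 (np.int64(348), np.int64(419), np.in
[... 2256 characters left out ...]
int64(169), np.int64(208))
spindle_tip 0.72 [238.4 398.9] 642 (np.int64(332), np.int64(429), np.int64(227), np.int64(245))
collar_face 0.85 [232.9 397.3] 539 (np.int64(333), np.int64(428), np.int64(227), np.int64(245))
handle_mid 0.8 [239.7 394.9] 677 (np.int64(331), np.int64(430), np.int64(227), np.int64(246))
spindle_shaft 0.97 [235.3 397.2] 613 (np.int64(331), np.int64(429), np.int64(227), np.int64(245))
spindle_shaft 0.4 [239.3 242.3] 453 (np.int64(230), np.int64(254), np.int64(227), np.int64(250))
spindle_shaft 0.33 [186.8 272.2] 1981 (np.int64(243), np.int64(302), np.int64(169), np.int64(209))
rest_mid 0.66 [243.2 365. ] 1246 (np.int64(331), np.int64(403), np.int64(225), np.int64(257))
```

View pics/scene_c0.png

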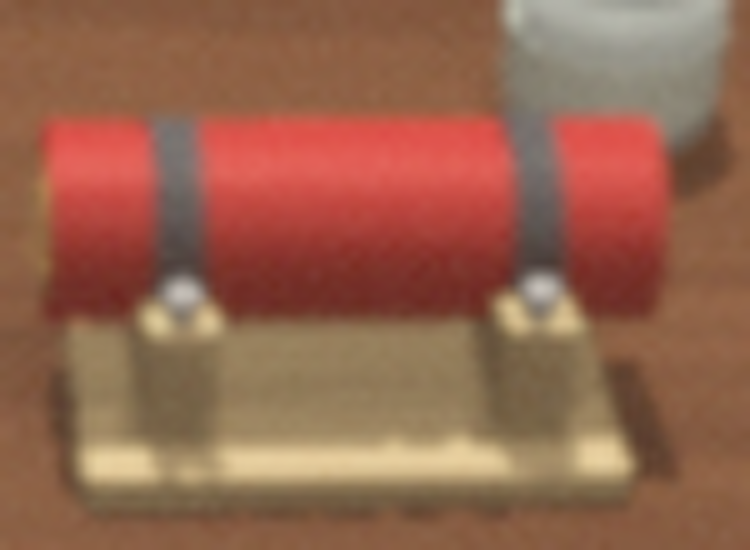

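View pics/scene_c1.png

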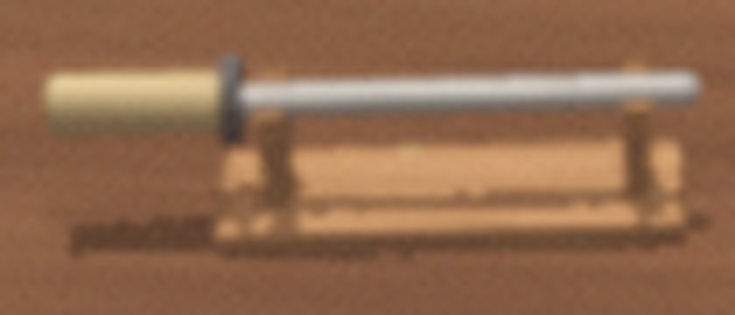

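View pics/top_c0.png

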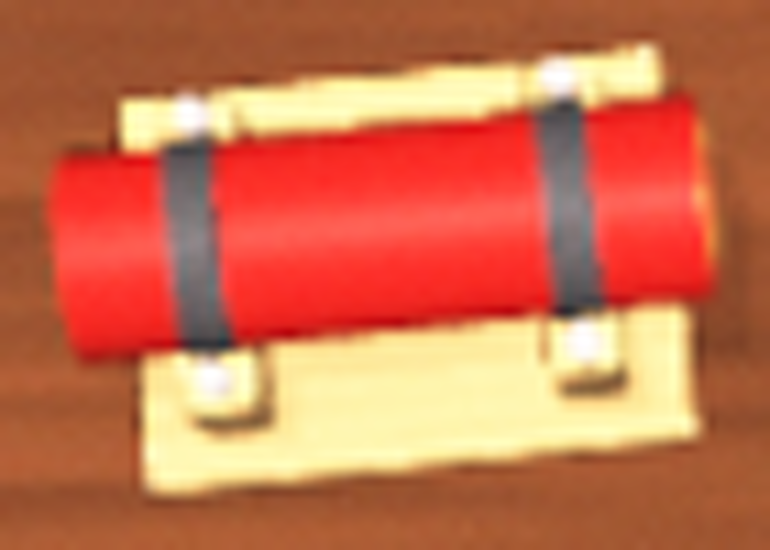

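View pics/top_c1.png

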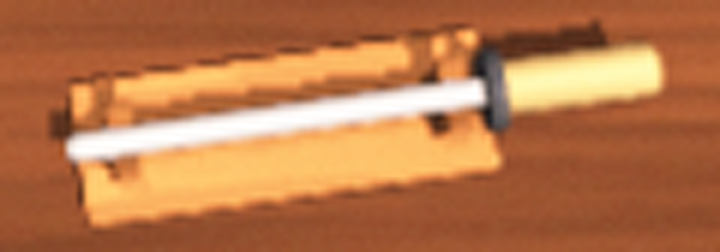

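```bash
cat > fit.py <<'E'
from h import *
from scipy.optimize import minimize,least_squares
def circ(c,u,r,n=48):
    # circle around axis u (horizontal)
    v=np.array([-u[1],u[0],0]);w=np.array([0,0,1.])
    a=np.linspace(0,2*np.pi,n,endpoint=False)
    return c+r*(np.cos(a)[:,None]*v+np.sin(a)[:,None]*w)
def hullmask(p,X,S=8,box=None):
    q=proj(p,X); a,b,c,d=box
    h=cv2.convexHull(((q-[a,b]+0.5)*S*16).astype(np.int32).reshape(-1,1,2))
    m=np.zeros(((d-b)*S,(c-a)*S),np.uint8)
    cv2.fillConvexPoly(m,h,255,shift=4)
    return cv2.resize(m,(c-a,d-b),interpolation=cv2.INTER_AREA).astype(float)/255
def frustum(o,u,segs):
    return [np.vstack([circ(o+u*y,u,r) for y,r in s]) for s in segs]
def axis(yaw): return np.array([-np.sin(yaw),np.cos(yaw),0])
E
cat > roll.py <<'E'
from fit import *
P={n:np.load(f'{n}0.npy',allow_pickle=True).item() for n in('scene','top')}
box={'scene':(322,200,400,250),'top':(236,160,310,215)}
T={}
for n,p in P.items():
    a,b,c,d=box[n]; im=p['image'][b:d,a:c].astype(float)
    r=im[...,0]-np.maximum(im[...,1],im[...,2])
    hsv=cv2.cvtColor(p['image'][b:d,a:c],cv2.COLOR_RGB2HSV)
    m=((hsv[...,1]>175)&((hsv[...,0]<5)|(hsv[...,0]>174))).astype(np.uint8)
    k,l,st,_=cv2.connectedComponentsWithStats(m)
    m=(np.isin(l,[i for i in range(1,k) if st[i,4]>60])).astype(np.uint8)
    ys,xs=np.nonzero(m)
    h=cv2.convexHull(np.c_[xs,ys].astype(np.int32)); g=np.zeros_like(m);cv2.fillConvexPoly(g,h,1); T[n]=g.astype(float)
    print(n,m.sum(),g.sum())
def cost(x,cams=('scene','top')):
    u=axis(x[2]);o=np.array([x[0],x[1],.058])
    X=np.vstack(frustum(o,u,[[(-.085,.028),(.085,.028)]]))
    return sum(np.abs(hullmask(P[n],X,box=box[n])-T[n]).sum() for n in cams)
x0=toplane(P['top'],[(273,187)],.06)[0]
e=toplane(P['top'],[(303,184),(243,191)],.058);d=e[1]-e[0]
x0=[x0[0],x0[1],np.arctan2(-d[0],d[1])];print(x0)
for cams in (('scene','top'),('top',),('scene',)):
    r=min((minimize(cost,np.array(x0)+dx,args=(cams,),method='Nelder-Mead',options=dict(initial_simplex=np.array(x0)+dx+np.array([[0,0,0],[.006,0,0],[0,.006,0],[0,0,.05]]))) for dx in np.random.RandomState(0).randn(4,3)*[.003,.003,.02]),key=lambda r:r.fun)
    print(cams,r.x.round(4),np.degrees(r.x[2]).round(2),r.fun, 'mouth',(r.x[:2]-.085*axis(r.x[2])[:2]).round(4))
E
python3 roll.py
cat > sp.py <<'E'
from fit import *
P={n:np.load(f'{n}0.npy',allow_pickle=True).item() for n in('scene','top')}
obs={'top':[(331.,244.3),(430.2,231.2),(402.1,234.3)],'scene':[(304.4,181.8),(211.2,184.3),(237.6,183.6)]}
loc=[.130,-.153,-.074]
def res(x,cams=('scene','top')):
    u=axis(x[2]);o=np.array([x[0],x[1],.058])
    return np.ravel([proj(P[n],[o+u*l for l in loc])-obs[n] for n in cams])
for cams in (('scene','top'),('top',),('scene',)):
    r=least_squares(res,[.3,-.05,.1],args=(cams,));print(cams,r.x.round(4),np.degrees(r.x[2]).round(2),r.fun.round(1))
E
python3 sp.py
```

```text
('scene', 'top') [ 0.427  -0.1033  0.1129] 6.47 [-1.   1.  -0.2  0.6 -0.5  0.7  0.2  0.3 -1.3  0.3 -0.4  0.8]
('top',) [ 0.4283 -0.1048  0.1118] 6.41 [ 0.7 -0.2 -0.8 -0.1  0.1  0.4]
('scene',) [ 0.4224 -0.1022  0.1236] 7.08 [-0.6  0.1  0.4  0.1  0.1  0.1]Traceback (most recent call last):
  File "roll.py", line 13, in <module>
    h=cv2.convexHull(np.c_[xs,ys].astype(np.int32)); g=np.zeros_like(m);cv2.fillConvexPoly(g,h,1); T[n]=g.astype(float)
                                                                        ~~~~~~~~~~~~~~~~~~^^^^^^^
cv2.error: OpenCV(4.12.0) /io/opencv/modules/imgproc/src/drawing.cpp:2404: error: (-215:Assertion failed) points.checkVector(2, CV_32S) >= 0 in function 'fillConvexPoly'
```

```bash
sed -i "s/m=((hsv.*/m=((hsv[...,1]>(150 if n=='scene' else 190))\&((hsv[...,0]<5)|(hsv[...,0]>174))).astype(np.uint8); cv2.imwrite(f'pics\/m_{n}.png',cv2.resize(m*255,None,fx=8,fy=8,interpolation=0))/" roll.py; python3 roll.py
python3 -c "
import numpy as np,cv2
p=np.load('scene0.npy',allow_pickle=True).item()
h=cv2.cvtColor(p['image'],cv2.COLOR_RGB2HSV)
for r in range(204,234,3): print(r,h[r,350],h[r,326])
"
python3 -c "
import cv2,numpy as np
a=cv2.imread('pics/m_scene.png');b=cv2.imread('pics/m_top.png');w=max(a.shape[1],b.shape[1])
cv2.imwrite('pics/m.png',cv2.resize(np.vstack([np.pad(i,((0,8),(0,w-i.shape[1]),(0,0)),constant_values=128) for i in(a,b)]),None,fx=.6,fy=.6))"
```

```text
scene 882 1173
top 690 1143
[np.float64(0.5835760484840111), np.float64(0.19100283378442134), np.float64(0.09891922813419433)]
('scene', 'top') [0.5882 0.1929 0.0808] 4.63 213.2823529411765 mouth [0.5951 0.1082]
('top',) [0.5893 0.1927 0.0866] 4.96 41.75686274509803 mouth [0.5967 0.108 ]
('scene',) [0.5805 0.193  0.066 ] 3.78 96.9450980392157 mouth [0.5861 0.1082]
204 [ 11 130 143] [ 11 130 143]
207 [  3 165 206] [ 11 131 148]
210 [  2 162 226] [ 12 131 140]
213 [  2 163 213] [ 11 125 145]
216 [  2 164 185] [ 12 132 139]
219 [  3 171 149] [ 11 129 142]
222 [  3 171 119] [ 12 136 137]
225 [  3 163 111] [ 11 126 138]
228 [ 17  96 151] [ 11 132 122]
231 [ 18  99 150] [ 12 132 126]
```

View pics/m.png

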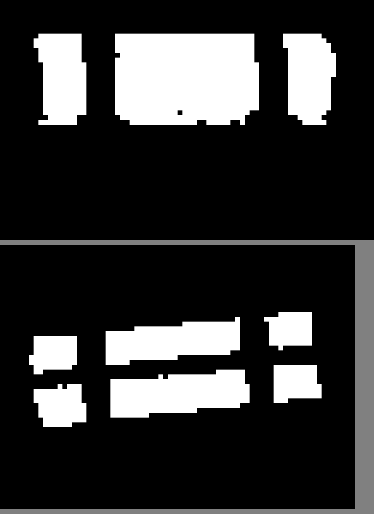

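Run:
```python
from h import *
p=np.load('top0.npy',allow_pickle=True).item()
g=cv2.GaussianBlur(cv2.cvtColor(p['image'],cv2.COLOR_RGB2GRAY),(0,0),1).astype(float)
pts=[]
for x in range(100,570,20):
    col=g[60:90,x];d=-np.diff(col);i=d.argmax();pts.append((x,60+i+.5+ (0 if i in(0,28) else .5*(d[i-1]-d[i+1])/(d[i-1]-2*d[i]+d[i+1]))))
pts=np.array(pts);c=np.polyfit(pts[:,0],pts[:,1],1);print((pts[:,1]-np.polyval(c,pts[:,0])).round(2),c)
p=np.load('scene0.npy',allow_pickle=True).item()
g=cv2.GaussianBlur(cv2.cvtColor(p['image'],cv2.COLOR_RGB2GRAY),(0,0),1).astype(float)
pts=[]
for x in range(10,600,25):
    col=g[320:360,x];d=abs(np.diff(col));i=d.argmax();pts.append((x,320+i))
pts=np.array(pts);c=np.polyfit(pts[:,0],pts[:,1],1);print((pts[:,1]-np.polyval(c,pts[:,0])).round(2),c)
```

```text
[ 0.01 -0.07  0.03  0.02  0.13 -0.09  0.11 -0.12 -0.07 -0.18 -0.1  -0.04
  0.18  0.03  0.2  -0.12  0.16 -0.01 -0.    0.07  0.12 -0.08  0.27 -0.45] [-1.88836488e-02  7.81309759e+01]
[-8.91  3.5   4.9   5.31  5.71 -5.88  6.52  6.93 -4.67 -4.26 -3.86 -3.45
 -3.05 -2.64 -2.24 -1.83 -0.43 -0.02  0.38  0.79  1.19  1.6   2.    2.41] [2.37913043e-02 3.35672087e+02]
```

```bash
cat > edge.py <<'E'
from fit import *
p=np.load('top0.npy',allow_pickle=True).item()
im=p['image'].astype(float)
# roller edges
sat=(im[...,1])
up=[];lo=[]
for x in list(range(247,252))+list(range(262,284))+list(range(294,299)):
    r=(im[:,x,0]-im[:,x,1])  # red strong
    yc=int(187-(x-273)*.1)
    col=r[yc-16:yc+17]; ref=np.median(r[yc-4:yc+5]); 
    pr=col/ref; 
    bgU=np.median(pr[:4]);bgL=np.median(pr[-4:])
    # upper crossing
    t=(1+bgU)/2
    i=next(i for i in range(16,0,-1) if pr[i-1]<t); up.append((x,yc-16+i-1+(t-pr[i-1])/(pr[i]-pr[i-1])))
    t=(1+bgL)/2
    i=next(i for i in range(16,32) if pr[i+1]<t); lo.append((x,yc-16+i+(pr[i]-t)/(pr[i]-pr[i+1])))
up=np.array(up);lo=np.array(lo)
def rob(a):
    c=np.polyfit(a[:,0],a[:,1],1)
    for _ in range(5):
        r=abs(a[:,1]-np.polyval(c,a[:,0]));k=r<max(.3,2*np.median(r));c=np.polyfit(a[k,0],a[k,1],1)
    return c,r[k].mean(),k.sum()
print(rob(up),rob(lo))
cu=rob(up)[0];cl=rob(lo)[0]
def res(x):
    u=axis(x[1]);o=np.array([x[0],.1929,.058])
    X=np.vstack([circ(o+u*y,u,.028,400) for y in(-.07,.07)])
    q=proj(p,X);e=[]
    for k in (q[:400],q[400:]):
        for c,s in((cu,1),(cl,-1)):
            d=s*(k[:,1]-np.polyval(c,k[:,0])); e.append(d.min())
    return e
r=least_squares(res,[.588,.08]);print(r.x,np.degrees(r.x[1]),r.fun)
# spindle centerline
cs=[];
for x in list(range(336,398)):
    yc=int(round(244.3-(x-331)*.132)); col=im[yc-6:yc+7,x,2]; w=np.clip(col-150,0,None)
    if w.sum()>0: cs.append((x,(w*np.arange(yc-6,yc+7)).sum()/w.sum()))
cs=np.array(cs);c1,e1,n1=rob(cs)
print('shaft',c1,e1,n1)
def res2(x):
    u=axis(x[1]);o=np.array([x[0],-.1048,.058]);q=proj(p,[o+u*l for l in(-.06,.12)])
    return q[:,1]-np.polyval(c1,q[:,0])
r=least_squares(res2,[.43,.1]);print(r.x,np.degrees(r.x[1]))
for n,y in(('shaftrow',241),):
    print(im[230:256,350,:].astype(int).tolist())
E
python3 edge.py
```

```text
(array([-9.99524269e-02,  2.03193961e+02]), np.float64(0.06633654134062983), np.int64(32)) (array([-9.58829145e-02,  2.20758749e+02]), np.float64(0.0780856760576043), np.int64(32))
[0.5891188  0.07996845] 4.5818548978441935 [-0.24632655 -0.24492867 -0.36623707 -0.36418475]
shaft [-1.40214179e-01  2.90901757e+02] 0.036494940429264947 62
[0.42833341 0.11846531] 6.787562302938487
[[176, 93, 52], [190, 108, 59], [249, 174, 93], [254, 202, 113], [253, 189, 103], [250, 175, 98], [227, 134, 73], [176, 101, 55], [179, 104, 55], [171, 119, 90], [229, 208, 198], [253, 249, 247], [254, 251, 250], [249, 242, 239], [233, 194, 167], [246, 169, 95], [253, 190, 105], [254, 196, 108], [254, 195, 106], [254, 197, 106], [254, 199, 110], [253, 192, 104], [251, 183, 100], [251, 178, 98], [250, 175, 93], [212, 121, 65]]
```

>>> {"op": "carry_out", "data": {
  "plan": [
    [[0,0,0],[0,10.65,0],0.085],
    [[0,0,0],[0,10.65,0],0.085],
    [[0,0,0],[0,10.65,0],0.085],
    [[0,0,0],[0,10.65,0],0.085],
    [[0,0,0],[0,10.65,0],0.085],
    [[0,0,0],[0,10.65,0],0.085],
    [[0.014,0,-0.05],[0,0,0],0.085],
    [[0.014,0,-0.05],[0,0,0],0.085]
  ],
  "force": 40
}}

```text
time_s: 2.1
position: [0.2216, 0.422, 0.2311]
tool_rot: [[0.993, 0.0, -0.12], [0.12, -0.0, 0.993], [0.0, -1.0, -0.0]]
ft_force: [1.7, -0.3, -0.1]
grip_width: 0.0846
```

>>> {"op": "carry_out", "data": {
  "plan": [
    [[0.014,0,-0.05],[0,0,0],0.085],
    [[0.014,0,-0.05],[0,0,0],0.085],
    [[0.014,0,-0.05],[0,0,0],0.085],
    [[0.014,0,-0.05],[0,0,0],0.085],
    [[0.014,0,-0.05],[0,0,0],0.085],
    [[0.014,0,-0.05],[0,0,0],0.085],
    [[0.014,0,-0.05],[0,0,0],0.085],
    [[0,0,0],[0,0,0],0.085]
  ]
}}

```text
time_s: 3.1
position: [0.3613, 0.0847, 0.2314]
tool_rot: [[0.994, 0.0, -0.113], [0.113, -0.0, 0.994], [0.0, -1.0, -0.0]]
ft_force: [-0.2, 0.2, -0.2]
grip_width: 0.0849
```

>>> {"op": "carry_out", "data": {
  "plan": [
    [[0.0113,0,-0.049],[0,0,0],0.085],
    [[0.0113,0,-0.049],[0,0,0],0.085],
    [[0.0113,0,-0.049],[0,0,0],0.085],
    [[0.0113,0,-0.049],[0,0,0],0.085],
    [[0,0.03,0],[0,-0.3,0],0.085],
    [[0,0.03,0],[0,0,0],0.085],
    [[0,0.03,0],[0,0,0],0.085],
    [[0,0,0],[0,0,0],0.085]
  ]
}}

```text
time_s: 4.1
position: [0.4275, -0.1007, 0.1402]
tool_rot: [[0.992, -0.003, -0.125], [0.125, 0.002, 0.992], [-0.003, -1.0, 0.003]]
ft_force: [0.1, 0.1, 0.9]
grip_width: 0.0851
```

```bash
cat > snap.py <<'E'
import sys
from rig import env
from h import *
def snap(n,box,out):
    p=env.get_image(n); np.save(f'{out}.npy',p,allow_pickle=True)
    a,b,c,d=box;s=min(780//(c-a),590//(d-b))
    cv2.imwrite(f'pics/{out}.png',cv2.resize(p['image'][b:d,a:c,::-1],None,fx=s,fy=s,interpolation=cv2.INTER_CUBIC))
    return p,s
if __name__=='__main__':
    snap(sys.argv[1],list(map(int,sys.argv[2].split(','))),sys.argv[3])
    s=env.observe();print({k:np.round(s[k],4).tolist() for k in('time_s','q','position','tool_rot','ft_force','grip_width')})
E
python3 snap.py top 310,180,440,280 t1; python3 snap.py scene 205,110,310,215 s1
```

```text
{'time_s': 4.15, 'q': [-28.7908, 16.628, 99.2386, 0.0089, 64.1985, -35.9543], 'position': [0.4283, -0.1013, 0.1415], 'tool_rot': [[0.9922, -0.0009, -0.1246], [0.1246, 0.0007, 0.9922], [-0.0008, -1.0, 0.0008]], 'ft_force': [1.1703, -0.3803, 0.2582], 'grip_width': 0.085}
{'time_s': 4.2, 'q': [-28.8047, 16.5717, 99.1765, 0.0061, 64.1984, -35.9616], 'position': [0.4287, -0.1016, 0.1422], 'tool_rot': [[0.9922, 0.0009, -0.1245], [0.1245, -0.0004, 0.9922], [0.0008, -1.0, -0.0005]], 'ft_force': [0.5529, 0.6455, 1.3224], 'grip_width': 0.0848}
```

View pics/t1.png

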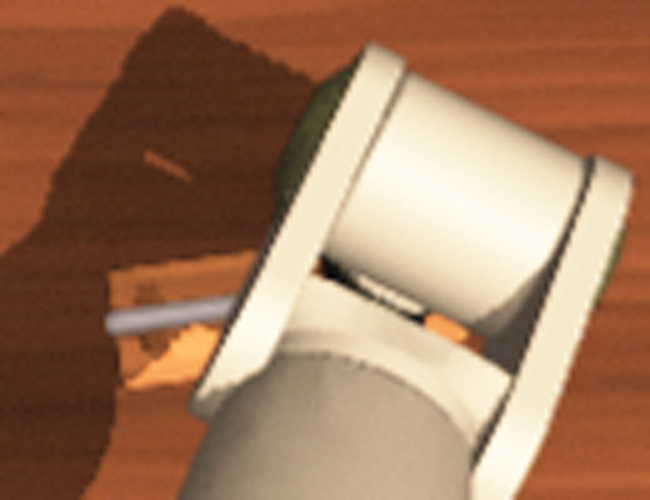

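View pics/s1.png

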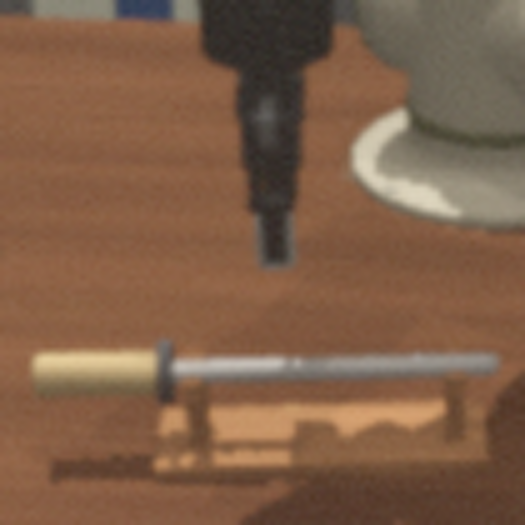

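Run:
```python
from h import *
p=np.load('s1.npy',allow_pickle=True).item()
c=np.array([.4287,-.1016,.1422]);x=np.array([.992,.1245,0])
for dx in(.0425,.057,-.0425):
  for dz in(.013,): print(dx,proj(p,[c+x*dx+[0,0,dz]]))
# expected spindle collar/tip
u=np.array([-.12,.993,0])
for o in([.4283,-.1048,.058],):
    print(proj(p,[np.array(o)+u*l for l in(.13,-.07,-.153)]))
```

```text
0.0425 [[259.82817382 162.47488464]]
0.057 [[259.71376085 164.84137015]]
-0.0425 [[260.45827249 149.44210218]]
[[302.89527624 182.84592125]
 [237.79440679 184.52360001]
 [210.34562227 185.23096757]]
```

>>> {"op": "carry_out", "data": {
  "plan": [
    [[0,0.025,-0.003],[0,0,0],0.085],
    [[0,0.025,0],[0,0.3,0],0.085],
    [[0,0.025,0],[0,0,0],0.085],
    [[0,0.015,0],[0,0,0],0.085],
    [[0,0.01,0],[0,0,0],0.085],
    [[0,0,0],[0,0,0],0.085],
    [[0,0,0],[0,0,0],0.085]
  ]
}}

```text
time_s: 5.08
position: [0.4291, -0.1052, 0.0421]
tool_rot: [[0.993, 0.001, -0.119], [0.119, -0.001, 0.993], [0.001, -1.0, -0.001]]
ft_force: [0.1, 0.5, 0.7]
grip_width: 0.085
```

Lower 4 mm and close.

>>> {"op": "carry_out", "data": {
  "plan": [
    [[0,0.004,0],[0,0,0],0.085],
    [[0,0,0],[0,0,0],0.04],
    [[0,0,0],[0,0,0],0.02],
    [[0,0,0],[0,0,0],0.0],
    [[0,0,0],[0,0,0],0.0],
    [[0,0,0],[0,0,0],0.0],
    [[0,0,0],[0,0,0],0.0],
    [[0,0,0],[0,0,0],0.0]
  ],
  "force": 60
}}

```text
time_s: 6.08
position: [0.4281, -0.1051, 0.0374]
tool_rot: [[0.993, -0.001, -0.119], [0.119, 0.0, 0.993], [-0.001, -1.0, 0.0]]
ft_force: [-5.1, -1.4, 5.1]
grip_width: 0.0124
```

>>> {"op": "carry_out", "data": {
  "plan": [
    [[0,-0.01,0],[0,0,0],0.0],
    [[0,-0.02,0],[0,0,0],0.0],
    [[0,-0.025,0],[0,0,0],0.0],
    [[0,-0.02,0],[0,0,0],0.0],
    [[0,0,0],[0,0,0],0.0]
  ]
}}

```text
time_s: 6.7
position: [0.4294, -0.1053, 0.1136]
tool_rot: [[0.993, 0.003, -0.119], [0.119, -0.001, 0.993], [0.003, -1.0, -0.002]]
ft_force: [0.1, 0.2, -2.6]
grip_width: 0.0118
```

```bash
python3 snap.py top 310,180,440,280 t2; python3 snap.py scene 205,120,310,215 s2
```

```text
{'time_s': 6.75, 'q': [-29.2041, 19.1263, 101.5335, 0.0157, 59.2642, -36.0166], 'position': [0.4288, -0.105, 0.1126], 'tool_rot': [[0.993, 0.0013, -0.1185], [0.1185, -0.0004, 0.993], [0.0012, -1.0, -0.0006]], 'ft_force': [-0.4691, -0.051, -2.5324], 'grip_width': 0.012}
{'time_s': 6.8, 'q': [-29.2069, 19.1798, 101.5766, 0.0096, 59.2578, -36.0159], 'position': [0.4285, -0.1049, 0.112], 'tool_rot': [[0.993, -0.0001, -0.1185], [0.1185, 0.0002, 0.993], [-0.0001, -1.0, 0.0003]], 'ft_force': [0.317, 0.0318, -3.0883], 'grip_width': 0.0124}
```

View pics/t2.png

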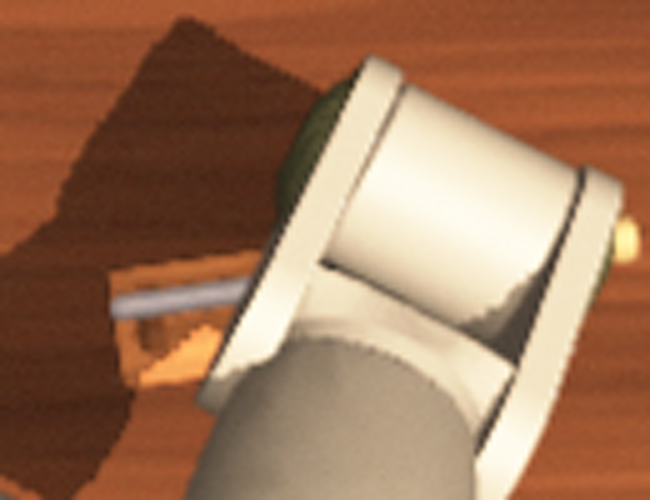

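View pics/s2.png

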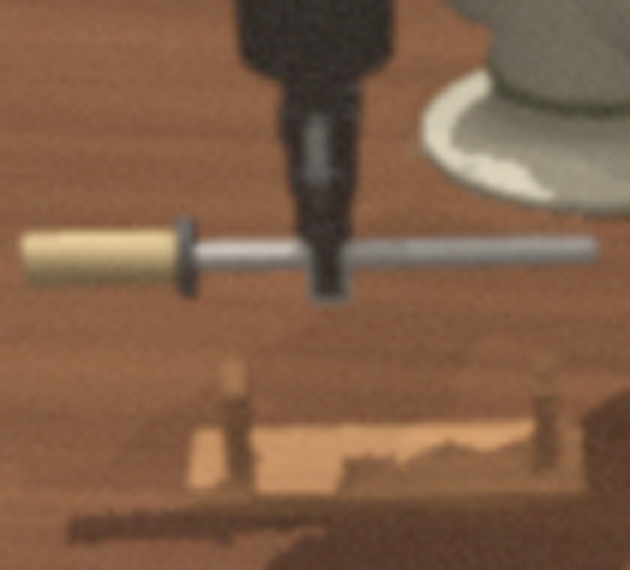

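```bash
cat > hand.py <<'E'
from fit import *
def fit(ps,obs,g):
    # params: along-shift s (tip dist from grasp -0.130), yaw, pitch, dz ; axis passes grasp point g
    def res(x):
        s,yaw,pit=x; u=np.array([-np.sin(yaw)*np.cos(pit),np.cos(yaw)*np.cos(pit),np.sin(pit)])
        r=[]
        for p,o in zip(ps,obs):
            for l,uv,w in o:
                r.append((proj(p,[g+u*(l+s)])[0]-uv)*w)
        return np.ravel(r)
    r=least_squares(res,[0,.1,0]);return r
E
python3 - <<'E'
from hand import *
t=np.load('t2.npy',allow_pickle=True).item();s=np.load('s2.npy',allow_pickle=True).item()
ot=[(.13,(331.8,240.7),1)]
os=[(.13,(304.0,160.9),1),(-.074,(235.6,162.2),1),(-.153,(208,162.4),1)]
for g in ([.4285,-.1049,.132],):
    r=fit([t,s],[ot,os],np.array(g));print(r.x[0].round(4),np.degrees(r.x[1:]).round(2),r.fun.round(2))
    r=fit([s],[os],np.array(g));print(r.x[0].round(4),np.degrees(r.x[1:]).round(2),r.fun.round(2))
    u=np.array([-.1185,.993,0])
    print(proj(t,[np.array(g)+u*.13]),proj(s,[np.array(g)+u*l for l in(.13,-.074,-.153)]))
E
```

```text
0.0024 [ 5.42 -0.01] [ 0.    0.09 -0.31  1.32 -0.25  0.7   0.57  0.76]
0.0035 [10.09 -2.45] [-0.24  1.3  -0.05  0.7   0.31  0.78]
[[332.85447488 241.84867359]] [[302.84180956 161.72697796]
 [234.47726186 163.19178021]
 [207.57407795 163.76821706]]
```

>>> {"op": "carry_out", "data": {
  "plan": [
    [[0.02,0,0.0047],[0,0,0],0.0],
    [[0.037,0,0.0067],[0,0,0],0.0],
    [[0.037,0,0.0067],[0,0,0],0.0],
    [[0.037,0,0.0067],[0,0,0],0.0],
    [[0.037,0,0.006],[0,0,0],0.0],
    [[0.017,0,0.003],[0,1.3,0],0.0],
    [[0,0.02,0],[0,0,0],0.0],
    [[0,0.02,0],[0,0,0],0.0]
  ]
}}

```text
time_s: 7.8
position: [0.608, -0.0493, 0.0702]
tool_rot: [[0.995, -0.002, -0.096], [0.096, 0.001, 0.995], [-0.002, -1.0, 0.001]]
ft_force: [0.4, -0.4, -2.3]
grip_width: 0.0122
```

>>> {"op": "carry_out", "data": {
  "plan": [
    [[0,0.02,0],[0,0,0],0.0],
    [[0,0.01,0],[0,0,0],0.0],
    [[0,0,0],[0,0,0],0.0],
    [[0,0,0],[0,0,0],0.0]
  ]
}}

```text
time_s: 8.3
position: [0.6087, -0.0497, 0.0429]
tool_rot: [[0.995, 0.001, -0.096], [0.096, -0.0, 0.995], [0.001, -1.0, -0.0]]
ft_force: [-0.4, -0.6, -2.0]
grip_width: 0.0121
```

```bash
python3 snap.py top 236,140,366,230 t3; python3 snap.py scene 270,180,400,260 s3
```

```text
{'time_s': 8.35, 'q': [-15.7601, 38.3261, 78.6495, 0.0017, 62.9458, -21.264], 'position': [0.6087, -0.0497, 0.043], 'tool_rot': [[0.9954, 0.0013, -0.0959], [0.0959, -0.0003, 0.9954], [0.0013, -1.0, -0.0005]], 'ft_force': [-0.1211, -0.802, -0.9531], 'grip_width': 0.0121}
{'time_s': 8.4, 'q': [-15.7613, 38.3245, 78.6552, 0.0021, 62.9457, -21.2606], 'position': [0.6087, -0.0497, 0.043], 'tool_rot': [[0.9954, 0.0013, -0.0958], [0.0958, -0.0003, 0.9954], [0.0012, -1.0, -0.0004]], 'ft_force': [0.0254, 0.2595, -2.0362], 'grip_width': 0.0122}
```

View pics/t3.png

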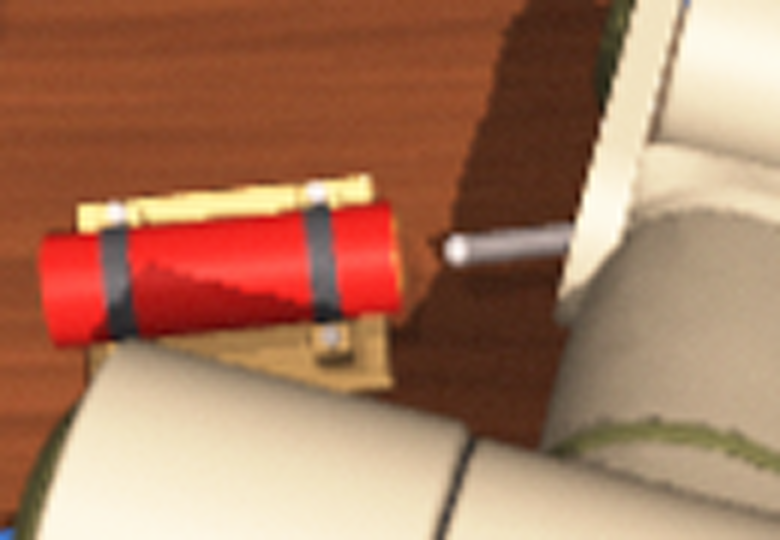

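View pics/s3.png

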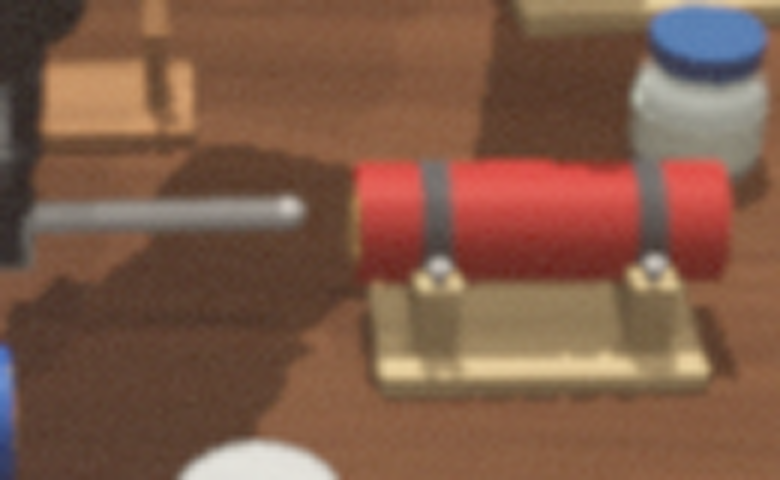

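```bash
cat > m3.py <<'E'
from fit import *
t=np.load('t3.npy',allow_pickle=True).item();s=np.load('s3.npy',allow_pickle=True).item()
it=t['image'].astype(float);is_=s['image'].astype(float)
# top shaft: columns 313..329, gray-ness: blue channel
def line(im,xs,yf,h,ch=2):
    o=[]
    for x in xs:
        yc=int(round(yf(x)));c=im[yc-h:yc+h+1,x,ch];b=(c[0]+c[-1])/2;w=np.clip(c-b-8,0,None);o.append((x,(w*np.arange(yc-h,yc+h+1)).sum()/w.sum()))
    o=np.array(o);c=np.polyfit(o[:,0],o[:,1],1);print(np.abs(o[:,1]-np.polyval(c,o[:,0])).mean().round(3),c);return c
ct=line(it,range(314,329),lambda x:181-(x-314)*.1,5)
cs=line(is_,range(279,319),lambda x:216-(x-277)*.04,5)
z=.0636
def res(x):
    u=axis(x[1]);o=np.array([x[0],-.0467,z])
    q=proj(t,[o+u*l for l in(.07,.125)]);return q[:,1]-np.polyval(ct,q[:,0])
r=least_squares(res,[.6,.09]);print('top shaft x at y=-.0467, yaw',r.x,np.degrees(r.x[1]))
o=np.array([r.x[0],-.0467,z]);u=axis(r.x[1]);print('tip',o+u*.13,'at mouth',o+u*.155)
print('tip proj top',proj(t,[o+u*.13]),'scene',proj(s,[o+u*.13]))
q=proj(s,[o+u*.07,o+u*.125]);print('scene row pred-meas shaft',q[:,1]-np.polyval(cs,q[:,0]))
# roller in scene: edges via red
up=[];lo=[]
for x in list(range(331,339))+list(range(347,374))+list(range(383,389)):
    r_=is_[:,x,0]-is_[:,x,1]; hs=cv2.cvtColor(s['image'],cv2.COLOR_RGB2HSV)[:,x]
    m=(hs[:,1]>147)&((hs[:,0]<6)|(hs[:,0]>174)); k=np.nonzero(m[195:240])[0]+195
    up.append((x,k.min()));lo.append((x,k.max()))
up=np.array(up);lo=np.array(lo);print('scene roller rows up',np.median(up[:,1]),'lo',np.median(lo[:,1]),np.polyfit(up[:,0],up[:,1],1),np.polyfit(lo[:,0],lo[:,1],1))
ur=axis(np.radians(4.7));c=np.array([.5891,.1929,.058])
for l in(-.07,0,.07):
    q=proj(s,circ(c+ur*l,ur,.028,200));print('pred roller',q.min(0),q.max(0))
E
python3 m3.py
```

```text
0.028 [-1.12747018e-01  2.16364971e+02]
0.063 [-2.22436536e-02  2.21668446e+02]
top shaft x at y=-.0467, yaw [0.60959303 0.09504748] 5.445819309254404
tip [0.59725546 0.08271323 0.0636    ] at mouth [0.59488285 0.10760039 0.0636    ]
tip proj top [[310.02992145 181.41002194]] scene [[319.55417133 215.65677871]]
scene row pred-meas shaft [0.98570735 1.08718485]
scene roller rows up 207.0 lo 225.0 [2.93930583e-03 2.05701604e+02] [-9.59249500e-03  2.28441366e+02]
pred roller [333.36984244 207.2294124 ] [335.01845068 227.53172459]
pred roller [358.04448822 207.00424298] [360.8103663  227.25384822]
pred roller [382.59453716 206.7802271 ] [386.46798807 226.97739832]
```

>>> {"op": "carry_out", "data": {
  "plan": [
    [[0,0.0055,0],[0,0.65,0],0.0],
    [[0,0,0],[0,0,0],0.0],
    [[0,0,0.01],[0,0,0],0.0],
    [[0,0,0.01],[0,0,0],0.0],
    [[0,0,0.01],[0,0,0],0.0],
    [[0,0,0.01],[0,0,0],0.0],
    [[0,0,0],[0,0,0],0.0]
  ]
}}

```text
time_s: 9.28
position: [0.6048, -0.0088, 0.0368]
tool_rot: [[0.996, -0.0, -0.086], [0.086, 0.0, 0.996], [-0.0, -1.0, 0.0]]
ft_force: [0.0, -0.8, -2.6]
grip_width: 0.0123
```

```bash
python3 snap.py top 236,140,366,230 t4; python3 snap.py scene 270,180,400,260 s4
```

```text
{'time_s': 9.325, 'q': [-12.0806, 38.3612, 79.912, -0.0071, 61.7198, -16.9736], 'position': [0.605, -0.0093, 0.0369], 'tool_rot': [[0.9964, 0.0001, -0.0854], [0.0854, -0.0001, 0.9964], [0.0001, -1.0, -0.0001]], 'ft_force': [0.3644, -0.0571, -1.7753], 'grip_width': 0.012}
{'time_s': 9.375, 'q': [-12.1153, 38.3676, 79.907, -0.009, 61.7209, -16.9766], 'position': [0.605, -0.0097, 0.0368], 'tool_rot': [[0.9964, 0.0, -0.0848], [0.0848, -0.0002, 0.9964], [0.0, -1.0, -0.0002]], 'ft_force': [0.1121, -1.0952, -2.1789], 'grip_width': 0.0122}
```

View pics/t4.png

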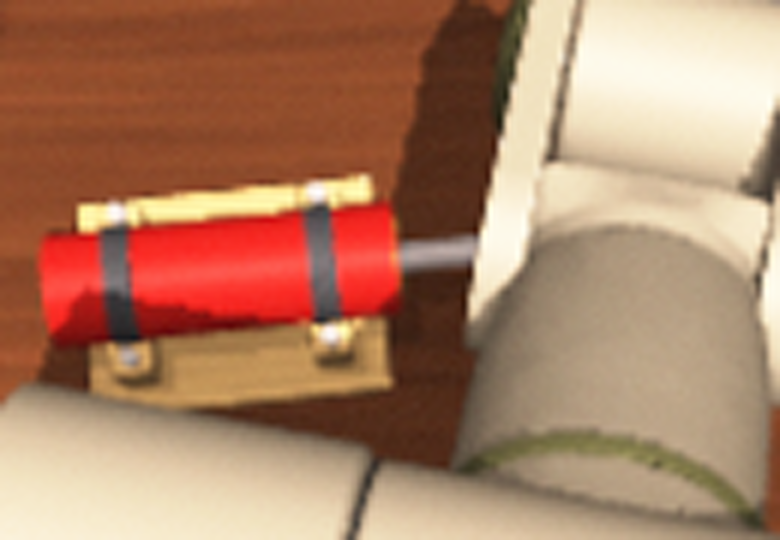

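View pics/s4.png

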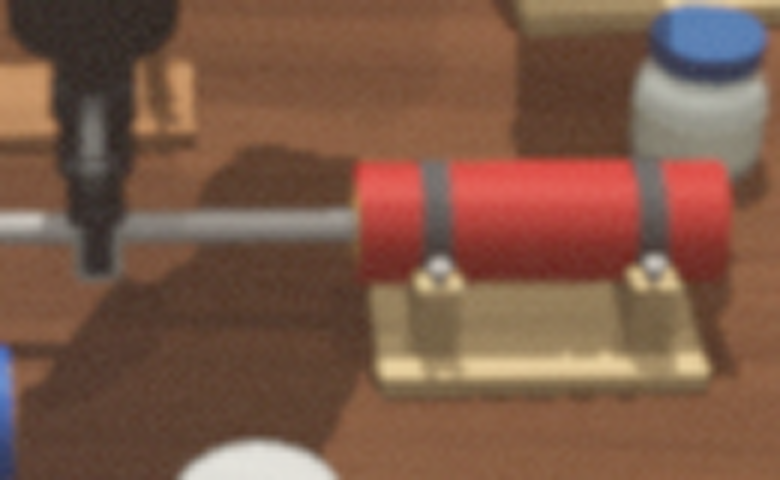

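>>> {"op": "carry_out", "data": {
  "plan": [
    [[0,0,0.01],[0,0,0],0.0],
    [[0,0,0.01],[0,0,0],0.0],
    [[0,0,0.01],[0,0,0],0.0],
    [[0,0,0.01],[0,0,0],0.0],
    [[0,0,0],[0,0,0],0.0]
  ]
}}

```text
time_s: 10.0
position: [0.6014, 0.0312, 0.0369]
tool_rot: [[0.996, -0.0, -0.086], [0.086, 0.0, 0.996], [-0.0, -1.0, 0.0]]
ft_force: [-0.4, 0.5, -0.0]
grip_width: 0.0124
```

>>> {"op": "carry_out", "data": {
  "plan": [
    [[0,0,0.01],[0,0,0],0.0],
    [[0,0,0.01],[0,0,0],0.0],
    [[0,0,0.01],[0,0,0],0.0],
    [[0,0,0.01],[0,0,0],0.0],
    [[0,0,0.005],[0,0,0],0.0],
    [[0,0,0],[0,0,0],0.0]
  ]
}}

```text
time_s: 10.75
position: [0.5979, 0.0759, 0.0371]
tool_rot: [[0.996, 0.001, -0.085], [0.085, 0.001, 0.996], [0.001, -1.0, 0.001]]
ft_force: [0.4, 3.4, 4.5]
grip_width: 0.0123
```

```bash
python3 snap.py top 236,140,366,230 t5; python3 snap.py scene 250,160,400,260 s5
```

```text
{'time_s': 10.8, 'q': [-4.0495, 38.1485, 80.3541, 0.0982, 61.4698, -8.9545], 'position': [0.5979, 0.0759, 0.0371], 'tool_rot': [[0.9964, 0.0006, -0.0847], [0.0847, 0.0015, 0.9964], [0.0007, -1.0, 0.0014]], 'ft_force': [0.7855, 4.4368, 3.551], 'grip_width': 0.012}
{'time_s': 10.85, 'q': [-4.0584, 38.1491, 80.3581, 0.1049, 61.4727, -8.9574], 'position': [0.5978, 0.0758, 0.037], 'tool_rot': [[0.9964, 0.0005, -0.0845], [0.0845, 0.0016, 0.9964], [0.0006, -1.0, 0.0015]], 'ft_force': [0.1859, 6.2362, 3.9958], 'grip_width': 0.0121}
```

View pics/s5.png

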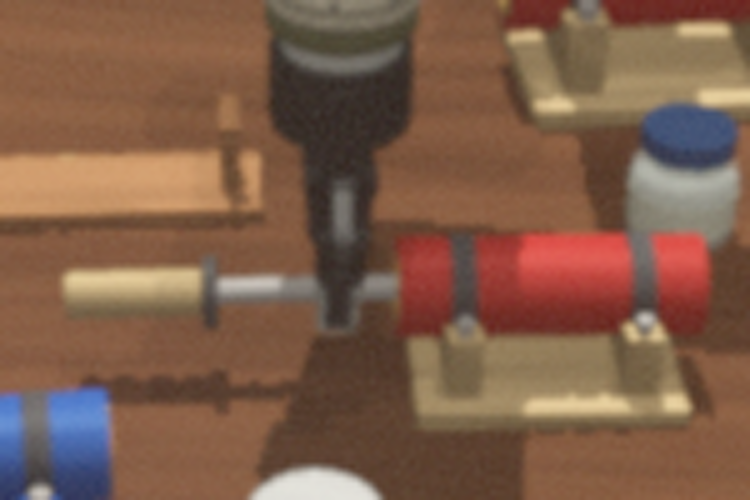

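>>> {"op": "carry_out", "data": {
  "plan": [
    [[0,-0.001,0],[0,0,0],0.0],
    [[0,0,0],[0,0,0],0.03],
    [[0,0,0],[0,0,0],0.06],
    [[0,0,0],[0,0,0],0.085],
    [[0,0,0],[0,0,0],0.085],
    [[0,0,0],[0,0,0],0.085],
    [[0,0,0],[0,0,0],0.085],
    [[0,0,0],[0,0,0],0.085]
  ]
}}

```text
time_s: 11.85
position: [0.5978, 0.075, 0.0378]
tool_rot: [[0.996, -0.0, -0.085], [0.085, -0.0, 0.996], [-0.0, -1.0, -0.0]]
ft_force: [-0.1, -0.3, -0.4]
grip_width: 0.0854
```

```bash
python3 snap.py scene 250,160,400,260 s6
```

```text
{'time_s': 11.9, 'q': [-4.0956, 38.0878, 80.3233, -0.0014, 61.5893, -8.9528], 'position': [0.5977, 0.075, 0.0378], 'tool_rot': [[0.9964, -0.0, -0.0847], [0.0847, -0.0, 0.9964], [-0.0, -1.0, -0.0]], 'ft_force': [-0.2289, -0.3193, 0.3883], 'grip_width': 0.0847}
```

View pics/s6.png

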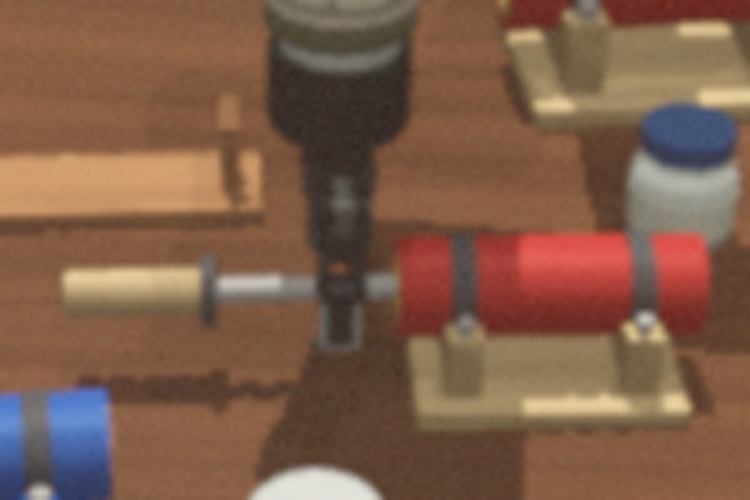

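>>> {"op": "carry_out", "data": {
  "plan": [
    [[0,0,-0.008],[0,0,0],0.085],
    [[0,0,-0.02],[0,0,0],0.085],
    [[0,0,-0.025],[0,0,0],0.085],
    [[0,0,-0.025],[0,0,0],0.085],
    [[0,0,-0.025],[0,0,0],0.085],
    [[0,0,-0.01],[0,0,0],0.085],
    [[0,0,0],[0,0,0],0.085]
  ]
}}

```text
time_s: 12.78
position: [0.6073, -0.0385, 0.0378]
tool_rot: [[0.997, -0.0, -0.083], [0.083, 0.0, 0.997], [-0.0, -1.0, 0.0]]
ft_force: [0.4, 0.5, 0.1]
grip_width: 0.085
```

```bash
python3 snap.py scene 250,160,400,260 s7;python3 snap.py top 236,140,366,230 t7
```

```text
{'time_s': 12.825, 'q': [-14.6895, 38.5575, 79.2641, 0.0123, 62.1943, -19.5236], 'position': [0.6072, -0.0377, 0.0378], 'tool_rot': [[0.9965, -0.0002, -0.0842], [0.0842, 0.0003, 0.9965], [-0.0002, -1.0, 0.0003]], 'ft_force': [-0.1043, -0.3542, 0.5721], 'grip_width': 0.0853}
{'time_s': 12.875, 'q': [-14.6468, 38.5561, 79.2709, 0.0122, 62.1919, -19.5201], 'position': [0.6072, -0.0372, 0.0378], 'tool_rot': [[0.9964, -0.0003, -0.0849], [0.0849, 0.0003, 0.9964], [-0.0002, -1.0, 0.0003]], 'ft_force': [-0.9862, 0.0181, -0.7744], 'grip_width': 0.085}
```

View pics/s7.png

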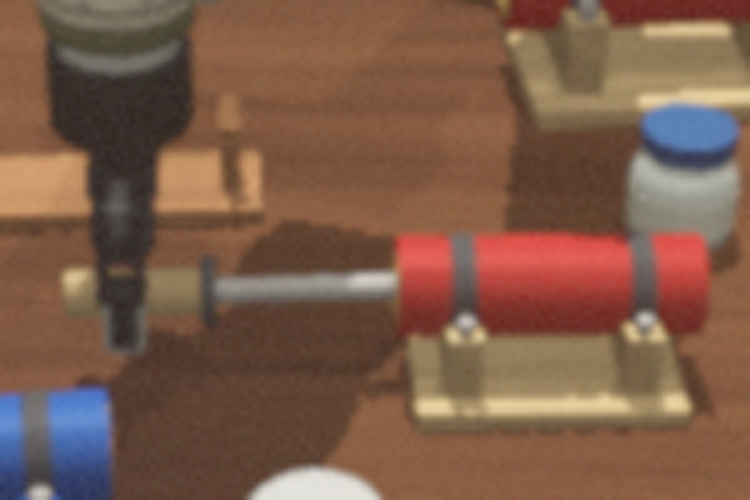

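View pics/t7.png

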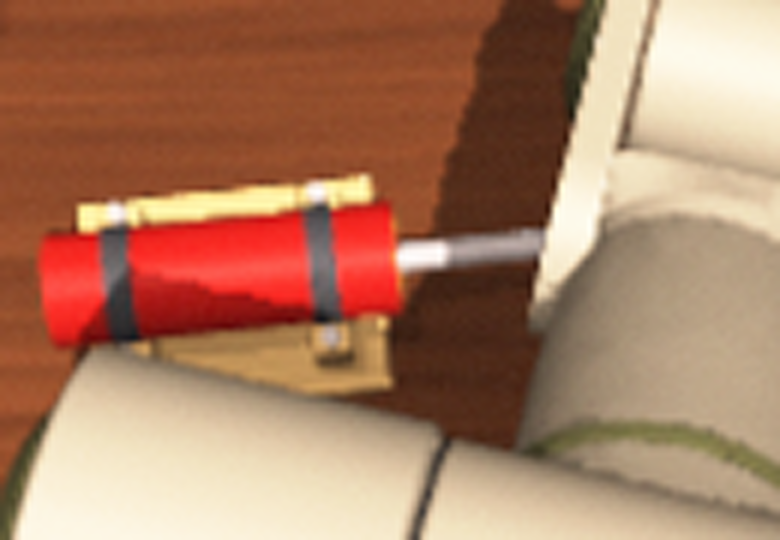

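>>> {"op": "carry_out", "data": {
  "plan": [
    [[0,0,0],[0,0,0],0.05],
    [[0,0,0],[0,0,0],0.03],
    [[0,0,0],[0,0,0],0.02],
    [[0,0,0],[0,0,0],0.01],
    [[0,0,0],[0,0,0],0.01],
    [[0,0,0],[0,0,0],0.01]
  ],
  "force": 40
}}

```text
time_s: 13.62
position: [0.6072, -0.0374, 0.0378]
tool_rot: [[0.996, -0.0, -0.085], [0.085, 0.0, 0.996], [-0.0, -1.0, 0.0]]
ft_force: [0.7, 0.7, 0.1]
grip_width: 0.0246
```

>>> {"op": "carry_out", "data": {
  "plan": [
    [[0,0,0.01],[0,0,0],0.01],
    [[0,0,0.01],[0,0,0],0.01],
    [[0,0,0.01],[0,0,0],0.01],
    [[0,0,0.01],[0,0,0],0.01],
    [[0,0,0],[0,0,0],0.01]
  ]
}}

```text
time_s: 14.25
position: [0.6051, 0.002, 0.0391]
tool_rot: [[0.996, 0.004, -0.085], [0.085, -0.002, 0.996], [0.004, -1.0, -0.002]]
ft_force: [1.0, -2.3, 7.2]
grip_width: 0.0247
```

>>> {"op": "carry_out", "data": {
  "plan": [
    [[0.0005,-0.0015,0],[0,0,0],0.01],
    [[0,0,0.01],[0,0,0],0.01],
    [[0,0,0.01],[0,0,0],0.01],
    [[0,0,0.01],[0,0,0],0.01],
    [[0,0,0],[0,0,0],0.01]
  ]
}}

```text
time_s: 14.88
position: [0.6025, 0.0329, 0.0402]
tool_rot: [[0.996, 0.002, -0.085], [0.085, -0.0, 0.996], [0.002, -1.0, -0.0]]
ft_force: [1.0, 0.2, 6.8]
grip_width: 0.0247
```

```bash
python3 snap.py scene 250,160,400,260 s8
```

```text
{'time_s': 14.925, 'q': [-8.1149, 37.9416, 80.1378, 0.0218, 61.7958, -12.9939], 'position': [0.6025, 0.0329, 0.0402], 'tool_rot': [[0.9964, 0.0022, -0.0849], [0.0849, 0.0, 0.9964], [0.0022, -1.0, -0.0002]], 'ft_force': [1.1885, 0.5941, 7.3403], 'grip_width': 0.0245}
```

View pics/s8.png

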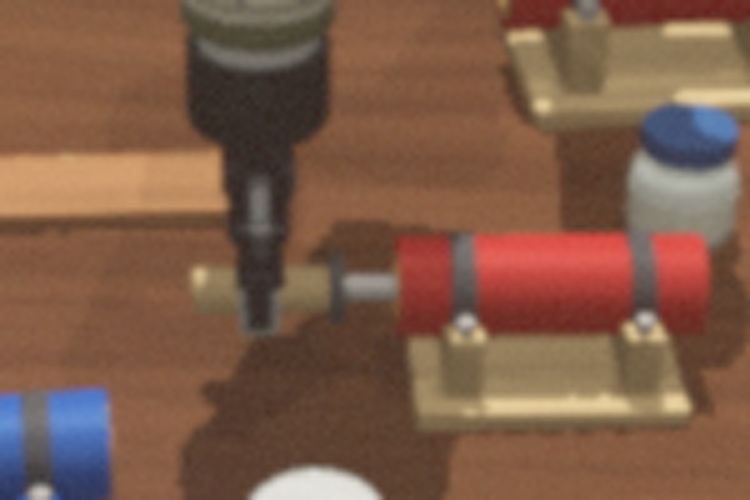

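>>> {"op": "carry_out", "data": {
  "plan": [
    [[0,-0.001,0.008],[0,0,0],0.01],
    [[0,0,0.008],[0,0,0],0.01],
    [[0,0,0.006],[0,0,0],0.01],
    [[0,0,0.003],[0,0,0],0.01],
    [[0,0,0],[0,0,0],0.01]
  ]
}}

```text
time_s: 15.55
position: [0.5999, 0.0575, 0.0406]
tool_rot: [[0.996, 0.001, -0.085], [0.085, -0.0, 0.996], [0.001, -1.0, -0.0]]
ft_force: [-0.0, -3.2, 4.8]
grip_width: 0.0245
```

>>> {"op": "carry_out", "data": {
  "plan": [
    [[0,0,0.002],[0,0,0],0.01],
    [[0,0,0.002],[0,0,0],0.01],
    [[0,0,0],[0,0,0],0.01]
  ]
}}

```text
time_s: 15.92
position: [0.5997, 0.0608, 0.0406]
tool_rot: [[0.996, 0.001, -0.085], [0.085, -0.001, 0.996], [0.001, -1.0, -0.001]]
ft_force: [0.7, -4.3, 5.3]
grip_width: 0.0247
```

>>> {"op": "carry_out", "data": {
  "plan": [
    [[0,0,0.002],[0,0,0],0.01],
    [[0,0,0.002],[0,0,0],0.01],
    [[0,0,0],[0,0,0],0.01]
  ]
}}

```text
time_s: 16.3
position: [0.5997, 0.0612, 0.0407]
tool_rot: [[0.996, 0.001, -0.084], [0.084, -0.007, 0.996], [0.0, -1.0, -0.007]]
ft_force: [0.2, -23.2, 5.3]
grip_width: 0.025
```

```bash
python3 snap.py scene 250,160,400,260 s9
```

```text
{'time_s': 16.35, 'q': [-5.2526, 37.901, 80.1242, -0.413, 61.8904, -9.8898], 'position': [0.5997, 0.0612, 0.0407], 'tool_rot': [[0.9964, 0.0009, -0.0842], [0.0842, -0.0065, 0.9964], [0.0003, -1.0, -0.0065]], 'ft_force': [0.7529, -23.8176, 4.0372], 'grip_width': 0.0247}
```

View pics/s9.png

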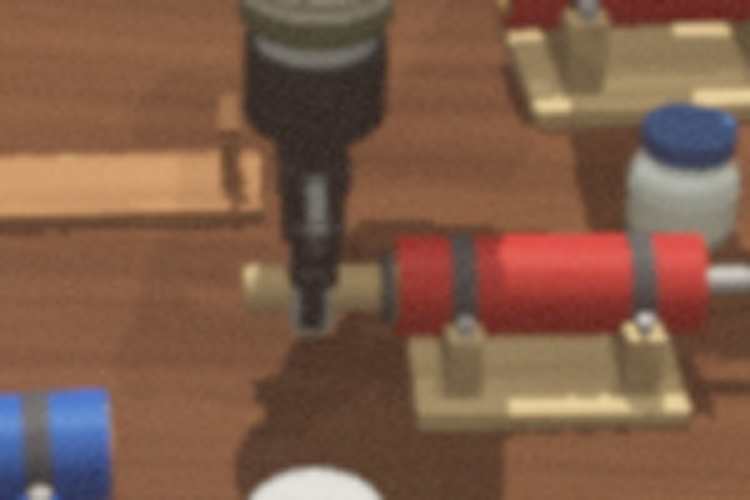

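>>> {"op": "carry_out", "data": {
  "plan": [
    [[0,0,-0.002],[0,0,0],0.01],
    [[0,0,0],[0,0,0],0.05],
    [[0,0,0],[0,0,0],0.085],
    [[0,0,0],[0,0,0],0.085],
    [[0,0,0],[0,0,0],0.085],
    [[0,-0.03,0],[0,0,0],0.085],
    [[0,-0.05,0],[0,0,0],0.085],
    [[0,-0.05,0],[0,0,0],0.085]
  ]
}}

```text
time_s: 17.35
position: [0.599, 0.0632, 0.1717]
tool_rot: [[0.996, -0.001, -0.085], [0.085, 0.0, 0.996], [-0.001, -1.0, 0.0]]
ft_force: [0.6, 0.1, -0.2]
grip_width: 0.0848
```

>>> {"op": "carry_out", "data": {
  "plan": [
    [[0,0,-0.05],[0,0,0],0.085],
    [[0,0,-0.06],[0,0,0],0.085],
    [[0,0,-0.06],[0,0,0],0.085],
    [[0,0,0],[0,0,0],0.085],
    [[0,0,0],[0,0,0],0.085]
  ]
}}

```text
time_s: 17.98
position: [0.6135, -0.106, 0.1701]
tool_rot: [[0.996, -0.0, -0.084], [0.084, 0.001, 0.996], [-0.0, -1.0, 0.001]]
ft_force: [0.3, 0.3, -0.0]
grip_width: 0.085
```

```bash
python3 snap.py scene 300,180,430,260 s10;python3 snap.py top 206,140,336,230 t10
```

```text
{'time_s': 18.025, 'q': [-20.6303, 31.7089, 67.7447, 0.0177, 80.5671, -25.5344], 'position': [0.6136, -0.1054, 0.1703], 'tool_rot': [[0.9963, -0.0002, -0.0854], [0.0854, 0.0004, 0.9963], [-0.0002, -1.0, 0.0004]], 'ft_force': [0.3644, -0.4527, 1.0053], 'grip_width': 0.085}
{'time_s': 18.075, 'q': [-20.5991, 31.7018, 67.7444, 0.0135, 80.5651, -25.5405], 'position': [0.6136, -0.105, 0.1704], 'tool_rot': [[0.9963, -0.0001, -0.0861], [0.0861, 0.0003, 0.9963], [-0.0001, -1.0, 0.0003]], 'ft_force': [-0.0515, -0.0112, -0.289], 'grip_width': 0.0847}
```

View pics/s10.png

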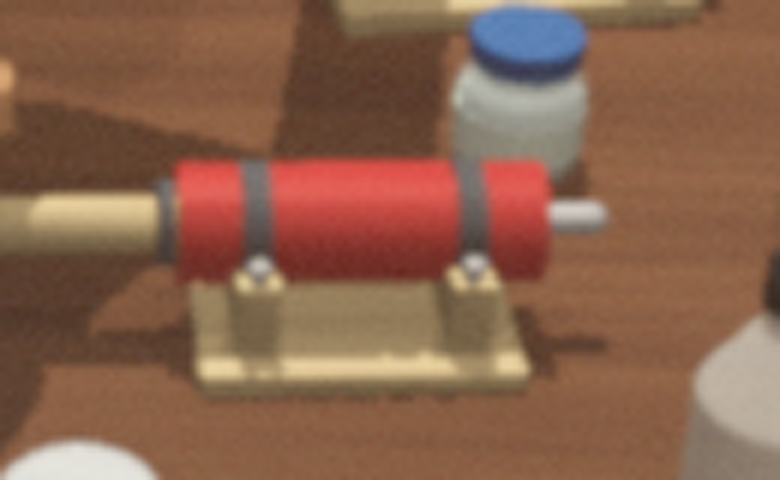

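View pics/t10.png

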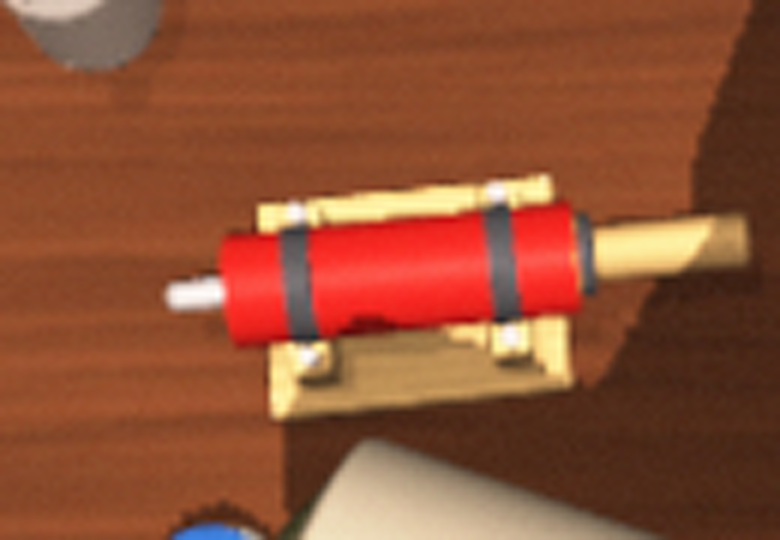

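Run:
```python
from fit import *
s=np.load('s10.npy',allow_pickle=True).item();t=np.load('t10.npy',allow_pickle=True).item()
u=axis(np.radians(4.8));c=np.array([.5891,.1929,.058])
for g in(0,.005):
  for p,n in((s,'scene'),(t,'top')):
    print(g,n,'tip',proj(p,[c+u*(.115-g)])[0].round(1),'handle end',proj(p,[c-u*(.168+g)])[0].round(1),'collar c',proj(p,[c-u*(.089+g)])[0].round(1),'roller ends',proj(p,[c-u*.085+[0,0,.028],c+u*.085+[0,0,.028]])[:,0].round(1))
```

```text
0 scene tip [400.5 216.7] handle end [298.6 217.8] collar c [327.3 217.5] roller ends [329.1 390.9]
0 top tip [233.1 189.3] handle end [329.5 179.5] collar c [302.7 182.2] roller ends [301.  241.8]
0.005 scene tip [398.8 216.7] handle end [296.8 217.8] collar c [325.5 217.5] roller ends [329.1 390.9]
0.005 top tip [234.8 189.1] handle end [331.2 179.3] collar c [304.4 182.1] roller ends [301.  241.8]
```

```bash
python3 -c "
from rig import env
print(env.close_job())"
```

```text
the job is handed in; nothing more can be done
None
```

The spindle is fitted to the small red roller with its collar seated at the mouth, and the job is handed in after about 18 s of the 58 s allowed. No verdict was reported.

- **First stage:** I took the spindle by its shaft, lifted it off the rest, and slid it about 100 mm into the bore. I then let go; it stayed almost level, with hardly any droop.
- **Second stage:** I shifted back to the wooden handle and pushed until the axial force rose to about 23 N. I then let go and moved clear.

**Last checks:**
- **Fit:** In both cameras the tip and collar match the fully home position to within about 1 mm. The exception is the handle end in the top view, about 1 px (3 mm) off, which I put down to reading its near edge.
- **Release:** The collar did not shift in the picture when I let go. The gripper is open and clear, with no force at the wrist.
- **Other objects:** The jar is undisturbed in the pictures. I kept well away from the tin, brush and spray bottle, but did not measure where they stand.

**Disagreements:**
- The scene camera read about 1 pixel high against the top camera (about 6 mm in x). I relied on the top camera, and on comparing shaft and roller within the same picture.
- While I pushed on the handle, the wrist showed 5 to 7 N upward. My grasp height was about 1–3 mm low, so I raised it 2.5 mm on the way in.

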